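# Roll a sample bottle up the loading ramp onto the bottle roller

## Task

Load the bottle roller: with the outside of your fingers, gently and slowly push the lying white bottle up the loading ramp until it drops over the front roller and lies square and still on both rollers, against the rear one. Keep your hand behind it all the way up so that it never runs free or rolls back down, and do not lift it. Leave everything else on the bench where it stands.

Things in the scene. Friction and masses are not known exactly. Their poses are not given: they have to be found in the camera images.
- roller_unit: Low bottle roller fixed to the bench, 282 mm long, 262 mm wide over its white end plates (55 mm high). Origin: on the bench under its middle; x horizontal, pointing from the ramp's lip (x = -130 mm) towards the rollers; y along the rollers; z up. Two black rubber rollers, 32 mm diameter, 236 mm long, axes 28.5 mm above the bench at x = 45.5 (front) and 111.5 mm (rear), centred on y = 0.
- drive_box (a point): Top centre of the white drive box on the roller unit's +y end: 150 mm (x) by 80 mm (y), 82 mm high, its black knob to 100 mm high. Nothing on it needs touching. The unit is off: the rear roller does not turn, the front one is an idler and turns easily. Behind the rear roller a cross member, 46 mm high, lies at x = 135 to 147 mm in the unit's frame.
- ramp: Bare steel loading ramp, part of the unit, rising 8 degrees. Origin: on its surface at the inner face of the lip, midway across, 20 mm above the bench. x runs up the slope, y along the lip, z square to the surface. 250 mm wide; sheet ends at x = 166 mm; the front roller's top is flush with its plane at x = 175 mm. Lip 4 mm thick, 10 mm above the surface; side rails at y = +-126 mm, 14 mm above it.
- bottle: White bottle, blue band and cap, 0.25 to 0.5 kg, lying across the ramp's foot against the lip, its axis 26 mm up from the lip, up to 20 mm off middle. Body 80 mm diameter, 122 mm long; 62 mm cap ends 95 mm from the origin at -y. Origin: on the axis, mid-body; y along the axis, x and z turn as it rolls. Rolls back if let go on the ramp; past the front roller it drops 11 mm by itself and stays.
- seat (a point): Where the bottle's axis lies when it rests on both rollers, midway along them: 74 mm above the bench, 33 mm beyond the front roller's axis, at x = 78.5 mm in the unit's frame, whose directions its axes share.
- tip_box: Bystander: open purple pipette tip box, 122 x 84 mm, 64 mm high, loose. Origin: centre of its underside.
- tube_rack: Bystander: yellow tube rack with three capped tubes, 190 x 90 mm, 106 mm high over the caps, loose. Origin: centre of its underside.
- amber_bottle: Bystander: amber bottle standing upright, 70 mm in diameter, 150 mm high, loose. Origin: centre of its underside.
- blue_cap: Bystander: blue screw cap lying on the bench, 42 mm in diameter, 15 mm high, loose. Origin: centre of its underside.
Not all that is in view belongs to the job. What is shaped like the bottle but green or red is not meant.

How it is judged:
By the outcome, as a careful person would: the job done as asked, in the order asked, and still so for the second after the job is handed in, with the robot touching nothing.
It also fails if it takes over 48 s, if anything falls off the work surface, if the arm or the gripper's body presses on something with over 40 N, if the wrist force passes 120 N, or if a joint passes its speed limit or range.

## Robot

A 6-joint arm with a two-finger parallel gripper is mounted at the origin on the work surface. World frame = base frame: x ahead of the robot, y to its left, z up, the work surface at z = 0. Lengths are in m, angles in rad, forces in N, time in s.
With the tool pointing down it reaches from about 0.3 to 0.775 m from the base axis. Payload 14.6 kg.
Tool frame: the origin (TCP) lies at the very end of the fingers, on their centre line; the grasp point (between the pads) lies 19 mm behind it (env.hold_point_z is the distance from the TCP to the grasp point, in m); z points along the fingers, y is the direction in which the jaws open and shut (so a half turn about z gives the same grasp; the last joint's range is limited). The gripper opens to 85 mm and grips with 20 to 120 N. Pads are 22 mm wide; open, the fingers measure 114 mm over their backs; the gripper's body (76 mm by 85 mm) begins 54 mm behind the grasp point. The pads swing forward as they close: fully open they stand 13 mm farther back than shut.
Start: joints at [1.162, 0.3, 1.521, -0, 1.321, -0.067], TCP at [0.184, 0.518, 0.231] pointing down, gripper open.
Joint ranges: [-3.03, 3.03], [-0.79, 2.21], [0.23, 2.52], [-1.04, 4.18], [0, 3.07], [-2.55, 2.55]. Speed limits (rad/s): [2.22, 2.22, 2.57, 3.14, 3.14, 3.14].

## Interface

Orientations are given as a unit quaternion [w, x, y, z].
In Python, from plant import env gives the robot as it stands. The module is installed in compiled form; this text tells all that it offers.
- The arm moves only by the tool step_arm, never from a script. Its argument "motion" is a list of rows, each a list of 5 numbers: the opening, from 0 (shut) to 1 (fully open), then the shift along the tool's x, y, z in mm, then the turn about the tool's z in degrees. In form: [[claw, dx, dy, dz, roll], ...]. A call has 1 to 20 rows; each row shifts and turns the pose as measured when the row begins, along the tool's axes as they then stand; what a row does not reach is not made up. A row lasts 1/8 s, in which the tool goes at most 62.5 mm and 10.7 degrees, less where a joint would pass 70% of its speed; a pose out of reach is approached as far as the arm can. A call with a gripper value outside its range is refused whole. The fingers move at their own pace and stop on an object; the grip force is fixed at half the most. Time passes only in rows, so rows that do not move let the fingers close. It gives the time, the measured TCP pose, the force and the opening at its end, in the units of the state.
- env.get_state(): the state, without advancing time (a new reading comes with each control period).
- env.read_camera(name): name is "scene" or "top" or "wrist"; returns a dict with "pixels" (384x512x3 uint8, red, green, blue), "z_map" (384x512 float32, m along the optical axis (not along the pixel's ray), 0 where there is no reading), "fov_y" (degrees; the focal length in pixels is half the picture's height over the tangent of half this angle, whatever the lens; pixels are square), "cx", "cy" (the principal point, pixels), "distortion" ([k1, k2, p1, p2, k3] as OpenCV has them; the pictures are not rectified), "extrinsics" (4x4, takes a point from world to camera coordinates). Camera axes: x right, y up, looking along -z (the intrinsics and any distortion apply to the point x, -y, -z); pixel columns grow to the right and rows downward; lengths in m; the calibration is good to about 2 mm. A picture is of the moment at which its call begins.
- env.close_job(): hands the job in, once; it reports no verdict.
The state is a dict: "clock": time; "joints": joint angles; "qvel": joint speeds; "joint_efforts": joint torques, N m; "ee_pos": TCP position; "orientation": TCP orientation; "force": force on the tool from outside, world axes, zero at the start; "ft_torque": the same for the moment, N m; "finger_gap": opening from 0.0 (shut) to 1.0 (fully open).
Only numpy, scipy, OpenCV 4.12 (cv2) and the standard library are available. Lean on these libraries where they do the work, as an engineer would, in place of code of your own. Each camera call takes 0.05 s, during which the arm holds its last target.

## Working session

There is one attempt and no reset: what is moved stays moved. The work goes in short steps, Python scripts to look and compute and a tool call to move; the robot and the scene stay as the last step left them, time stands still between calls to the robot, and variables do not carry over. Pictures are saved under pics/ and viewed, and the job is handed in when it is done.

Besides the shell and the picture viewer there is one more tool, called after "Call:" as name(argument=value, ...) on one line, values as JSON. step_arm: Moves the arm, as the interface text tells. Its arguments: {"type":"object","properties":{"motion":{"type":"array","items":{"type":"array","items":{"type":"number"}}}},"required":["motion"]}

```bash
mkdir -p pics
cat > h.py <<'E'
import numpy as np, cv2
from plant import env
def cam(n):
    return env.read_camera(n)
def save(c,f,crop=None,s=1):
    im=c["pixels"][:,:,::-1]
    if crop: x0,y0,x1,y1=crop; im=im[y0:y1,x0:x1]
    if s!=1: im=cv2.resize(im,None,fx=s,fy=s,interpolation=cv2.INTER_CUBIC)
    cv2.imwrite("pics/"+f,im)
def K(c):
    f=c["pixels"].shape[0]/2/np.tan(np.radians(c["fov_y"])/2)
    return np.array([[f,0,c["cx"]],[0,f,c["cy"]],[0,0,1]]),np.array(c["distortion"],float)
def ray(c,u,v):
    k,d=K(c); p=cv2.undistortPoints(np.array([[[u,v]]],float),k,d)[0,0]
    R=np.array(c["extrinsics"]); Ri=np.linalg.inv(R)
    return Ri[:3,3],Ri[:3,:3]@np.array([p[0],-p[1],-1.0])
def atz(c,u,v,z):
    o,d=ray(c,u,v); return o+d*(z-o[2])/d[2]
def dep(c,u,v):
    o,d=ray(c,u,v); return o+d*c["z_map"][int(round(v)),int(round(u))]
def proj(c,P):
    k,d=K(c); R=np.array(c["extrinsics"]); P=np.atleast_2d(P)@R[:3,:3].T+R[:3,3]
    return cv2.projectPoints((P*[1,-1,-1]).reshape(-1,1,3),np.zeros(3),np.zeros(3),k,d)[0][:,0]
E
python3 - <<'E'
from h import *
for n in("scene","top"):
    c=cam(n); save(c,n+"0.png",s=1.5); 
    np.savez(n+".npz",**c)
    print(n,c["fov_y"],c["cx"],c["cy"],c["distortion"],np.linalg.inv(c["extrinsics"]))
print(env.get_state())
E
```

```text
scene 48.70590335497478 259.8466990201488 189.98303321441347 [-0.12154981  0.          0.          0.          0.        ] [[ 0.20304584 -0.60345421  0.7711131   1.31597666]
 [ 0.97916492  0.12279871 -0.1617298  -0.14221658]
 [ 0.00290484  0.78788546  0.61581496  0.67896496]
 [ 0.          0.          0.          1.        ]]
top 54.26085579061851 254.03481191546777 188.5573947442383 [-0.02577399  0.          0.          0.          0.        ] [[-0.01727255  0.99102534 -0.1325535   0.42739917]
 [-0.99969997 -0.01942034 -0.01492741  0.01289431]
 [-0.01736767  0.13225589  0.99106344  1.07486248]
 [ 0.          0.          0.          1.        ]]
{'clock': 0.1, 'joints': array([ 1.16240923e+00,  3.00436329e-01,  1.52151544e+00,  6.68855004e-06,
        1.32066616e+00, -6.66547865e-02]), 'qvel': array([-4.87108397e-05, -1.98594785e-03, -2.54721885e-03,  1.55299547e-04,
        2.97441872e-03,  2.87603030e-04]), 'joint_efforts': array([-1.12128200e-04, -5.44378746e+01, -3.62370336e+01, -1.11452566e-04,
        3.10784599e-03,  2.57087066e-05]), 'ee_pos': array([0.18426618, 0.51800266, 0.23076815]), 'orientation': array([-1.23768724e-04,  1.70036751e-01,  9.85437588e-01, -4.97480178e-04]), 'force': array([0.38650845, 0.14221771, 0.0587758 ]), 'ft_torque': array([ 0.01332608,  0.0697227 , -0.02501567]), 'finger_gap': 0.9984591911895355}
```

View pics/scene0.png

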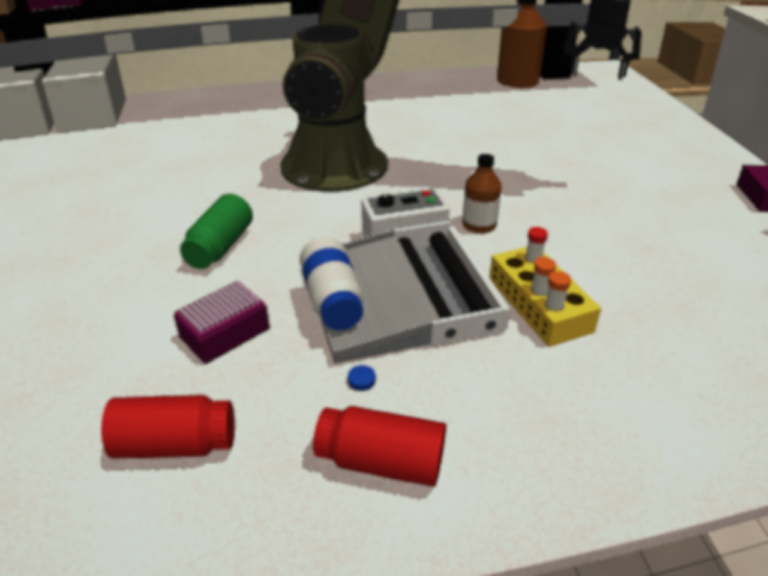

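View pics/top0.png

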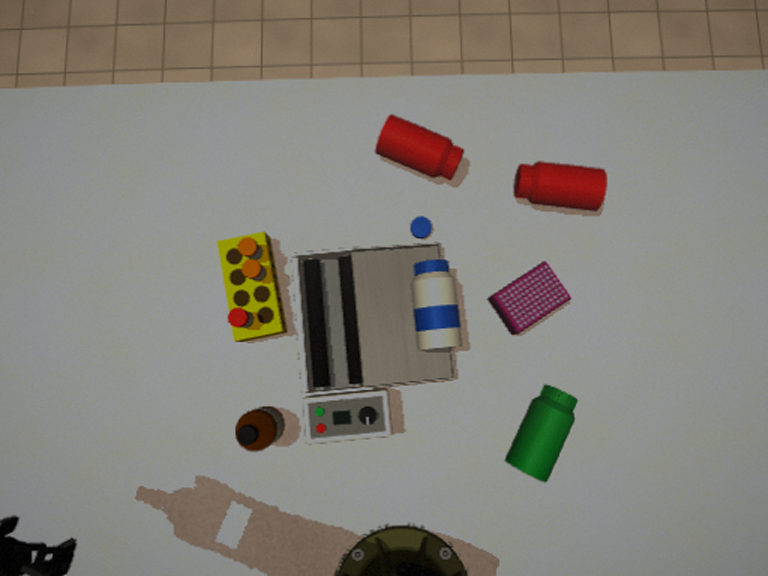

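The candidates for the target, in top-picture pixels, are white (436,305), green (540,433), red (418,147) and red (560,186). The white one on the ramp, with the blue band and cap, is the target. I'll check it in a crop.

Run:
```python
from h import *
c=cam("top"); save(c,"top1.png",crop=(190,150,320,300),s=4)
```

```text
(no output)
```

View pics/top1.png

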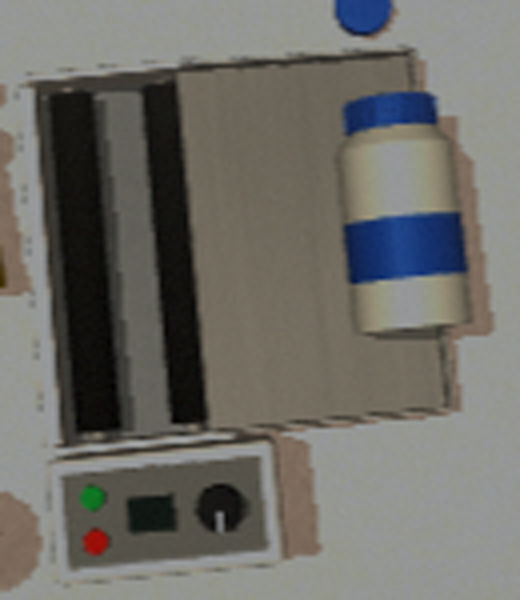

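Run:
```python
from h import *
from scipy.optimize import least_squares
c=dict(np.load("top.npz"))
px=lambda a,b:(190+(a+.5)/4-.5,150+(b+.5)/4-.5)
A=atz(c,*px(178,70),.0431);B=atz(c,*px(207,422),.0431)
print(A,B,np.linalg.norm(A-B))
d=(A-B)[:2];yaw=np.arctan2(d[1],d[0])+np.pi/2; print("yaw",np.degrees(yaw))
for q in[(50,94),(97,92),(75,432),(120,430),(143,85),(170,428),(34,82),(58,442)]:print(q,atz(c,*px(*q),.0445)[:2])
# cloud
H,W=c["z_map"].shape
k,dd=K(c);uv=np.stack(np.meshgrid(np.arange(W),np.arange(H)),-1).reshape(-1,1,2).astype(float)
p=cv2.undistortPoints(uv,k,dd)[:,0];z=c["z_map"].ravel()
Pc=np.c_[p[:,0]*z,-p[:,1]*z,-z];E=np.linalg.inv(c["extrinsics"]);P=Pc@E[:3,:3].T+E[:3,3]
P=P.reshape(H,W,3);np.save("P.npy",P)
r=c["pixels"].astype(int)
# bottle region cloud
x0,y0=px(330,80);x1,y1=px(485,345)
Q=P[int(y0):int(y1),int(x0):int(x1)].reshape(-1,3)
# ramp plane
rr=P[int(150+100/4):int(150+390/4),int(190+215/4):int(190+325/4)].reshape(-1,3)
m=rr.mean(0);u,s,vt=np.linalg.svd(rr-m);n=vt[2]*np.sign(vt[2][2]);print("ramp n",n,"tilt",np.degrees(np.arccos(n[2])),"uphill yaw",np.degrees(np.arctan2(-n[1],-n[0])),"m",m,"res",s[2]/len(rr)**.5)
h=(Q-m)@n
b=Q[(h>.03)]
def f(t):
    a=t[2];d=np.array([np.cos(a),np.sin(a),0]);w=b-[t[0],t[1],t[3]]
    w=w-np.outer(w@d,d);return np.linalg.norm(w,axis=1)-.04
sel=np.ones(len(b),bool)
b0=b
# body only: crop rows 150..320
x0,y0=px(350,150);x1,y1=px(465,318)
Q=P[int(y0):int(y1),int(x0):int(x1)].reshape(-1,3);b=Q[((Q-m)@n)>.035]
s=least_squares(f,[b[:,0].mean(),b[:,1].mean(),0,.06],loss="soft_l1",f_scale=.002)
print("axis pt",s.x,"rms",np.sqrt(np.mean(s.fun**2)),len(b),"axis deg",np.degrees(s.x[2]))
d=np.array([np.cos(s.x[2]),np.sin(s.x[2])]);t=b0[:,:2]@d;print("axial extent",t.min(),t.max(),"centre t",np.array(s.x[:2])@d)
```

```text
[0.62708308 0.08318824 0.0431    ] [0.38357654 0.06599327 0.0431    ] 0.2441128863954052
yaw 94.03917788039809
(50, 94) [0.611615   0.17291129]
(97, 92) [0.61235504 0.13994507]
(75, 432) [0.37835105 0.15573492]
(120, 430) [0.37921838 0.12509681]
(143, 85) [0.61665903 0.10769579]
(170, 428) [0.38002231 0.09109638]
(34, 82) [0.6203775  0.18417011]
(58, 442) [0.37183023 0.16732485]
ramp n [-0.01731319 -0.99984031  0.00442807] tilt 89.74628937226606 uphill yaw 89.0079681872565 m [0.50501767 0.02260737 0.03956133] res 0.022358368894490655
axis pt [ 0.82879329 -0.0459574   0.07611764  0.06211178] rms 0.0032063491093285838 1171 axis deg 4.361219443559557
axial extent 0.42697552844502024 0.619257980344448 centre t 0.8228986872445893
```

```bash
cat > fit.py <<'E'
from h import *
from scipy.optimize import least_squares
def cloud(c):
    H,W=c["z_map"].shape
    k,dd=K(c);uv=np.stack(np.meshgrid(np.arange(W),np.arange(H)),-1).reshape(-1,1,2).astype(float)
    p=cv2.undistortPoints(uv,k,dd)[:,0];z=c["z_map"].ravel()
    Pc=np.c_[p[:,0]*z,-p[:,1]*z,-z];E=np.linalg.inv(c["extrinsics"]);P=Pc@E[:3,:3].T+E[:3,3]
    P[z<=0]=np.nan
    return P.reshape(H,W,3)
E
python3 - <<'E'
from fit import *
c=dict(np.load("top.npz"));P=cloud(c)
# fit plane robustly
rr=P[175:247,244:271].reshape(-1,3);rr=rr[np.isfinite(rr).all(1)]
g=lambda t:rr[:,2]-(t[0]+t[1]*(rr[:,0]-.5)+t[2]*(rr[:,1]-.03))
s=least_squares(g,[.04,0,.14],loss="soft_l1",f_scale=.002);t=s.x
print(t,np.median(abs(s.fun)),len(rr),"slope",np.degrees(np.arctan(np.hypot(t[1],t[2]))),"yaw",np.degrees(np.arctan2(t[2],t[1])))
# bottle
Q=P[180:236,272:308].reshape(-1,3);Q=Q[np.isfinite(Q).all(1)];b=Q[(Q[:,2]>.07)&(Q[:,2]<.13)]
def f(t):
    a=t[2];d=np.array([np.cos(a),np.sin(a),0]);w=b-[t[0],t[1],t[3]]
    w=w-np.outer(w@d,d);w=w[:,:]
    return np.r_[np.linalg.norm(w,axis=1)-.04,(t[0]-.5)*.1]
s=least_squares(f,[.5,-.06,.07,.06],loss="soft_l1",f_scale=.002);print("axis at x=.5:",s.x,np.degrees(s.x[2]),np.median(abs(s.fun)),len(b))
tz=P[60:100,220:280,2];print("bench z",np.nanmedian(P[150:200,330:380,2]),np.nanmedian(P[225:240,320:335,2]))
a=s.x[2]
px=lambda a,b:(190+(a+.5)/4-.5,150+(b+.5)/4-.5)
for q in[(412,328),(390,95),(400,212),(405,278),(385,133)]:print(q,atz(c,*px(*q),s.x[3]+(.031 if q[1]<100 else .04)))
E
```

```text
[ 0.03602818 -0.01340344  0.14097067] 0.001315183454417248 1936 slope 8.05986278789886 yaw 95.4313331449766
axis at x=.5: [ 0.49999994 -0.0710649   0.06993396  0.0617991 ] 4.00692059019342 0.0010750798914063789 1482
bench z -0.0001555133143360532 -0.0007834885833806204
(412, 328) [ 0.4436151  -0.06998302  0.1017991 ]
(390, 95) [ 0.59769361 -0.06088043  0.0927991 ]
(400, 212) [ 0.51878408 -0.06446949  0.1017991 ]
(405, 278) [ 0.47585621 -0.06643511  0.1017991 ]
(385, 133) [ 0.57093917 -0.05619611  0.1017991 ]
```

Call:
step_arm(motion=[[0.7,0,0,0,10],[0.7,0,0,0,10],[0.7,0,0,0,10],[0.7,0,0,0,10],[0.7,0,0,0,10],[0.7,0,0,0,10],[0.7,0,0,0,6],[0.7,0,0,0,0]])

```text
clock: 1.15
ee_pos: [0.1839, 0.5172, 0.2288]
orientation: [0.001, 0.693, 0.721, -0.002]
force: [-0.4, -0.0, -0.4]
finger_gap: 0.701
```

```bash
cat > st.py <<'E'
from h import *
from scipy.spatial.transform import Rotation as Ro
s=env.get_state();q=s["orientation"];R=Ro.from_quat(np.r_[q[1:],q[0]]).as_matrix()
print("t",s["clock"],"p",s["ee_pos"].round(4),"yaw_y",np.degrees(np.arctan2(R[1,1],R[0,1])).round(2),"z",R[:,2].round(3),"F",s["force"].round(2),"gap",s["finger_gap"],"q",s["joints"].round(2))
def togo(P): return (R.T@(np.array(P)-s["ee_pos"])*1000).round(1)
u=np.array([.506,.036]);yw=np.radians(94.0);ux=np.array([np.cos(yw),np.sin(yw)]);uy=np.array([-ux[1],ux[0]])
d=s["ee_pos"][:2]-u;print("TCP in unit",(d@ux).round(4),(d@uy).round(4))
E
python3 - <<'E'
from st import *
print("to above start",togo([.503-.0,-.16,.231]))
c=dict(np.load("top.npz"))
for q in[(490,298),(513,333),(571,297),(546,262)]:print(atz(c,q[0]/1.5,q[1]/1.5,.064))
E
```

```text
t 1.15 p [0.1839 0.5172 0.2288] yaw_y 2.31 z [-0.002 -0.005 -1.   ] F [-0.37 -0.05 -0.37] gap 0.7009329555973329 q [1.16 0.3  1.52 0.   1.32 1.12]
TCP in unit 0.5025 0.2877
to above start [-6.896e+02  2.915e+02  3.000e-01]
[ 0.53115782 -0.16792222  0.064     ]
[ 0.46745264 -0.2063547   0.064     ]
[ 0.53012392 -0.31395879  0.064     ]
[ 0.59494287 -0.27247984  0.064     ]
```

Call:
step_arm(motion=[[0.7,-54,24,0,-1.7],[0.7,-54,24,0,0],[0.7,-54,23,0,0],[0.7,-54,23,0,0],[0.7,-54,23,0,0],[0.7,-54,23,0,0],[0.7,-54,22,0,0],[0.7,-54,22,0,0],[0.7,-54,22,0,0],[0.7,-54,22,0,0],[0.7,-50,20,0,0],[0.7,-30,10,0,0],[0.7,0,0,0,0]])

```text
clock: 2.78
ee_pos: [0.5016, -0.0987, 0.2307]
orientation: [0.002, 0.666, 0.746, -0.002]
force: [0.6, 0.3, -0.4]
finger_gap: 0.702
```

Run:
```python
from st import *
print("togo",togo([.507,-.134,.12]))
c=cam("wrist"); save(c,"w1.png",s=1.2);c=cam("scene"); save(c,"s1.png",crop=(150,80,400,270),s=3)
```

```text
t 2.775 p [ 0.5016 -0.0987  0.2307] yaw_y 6.45 z [ 0.    -0.005 -1.   ] F [ 0.61  0.25 -0.41] gap 0.7020096926484529 q [-0.26  0.21  1.63 -0.    1.3  -0.38]
TCP in unit -0.1341 0.0138
togo [-35.1   1.5 110.9]
```

View pics/w1.png

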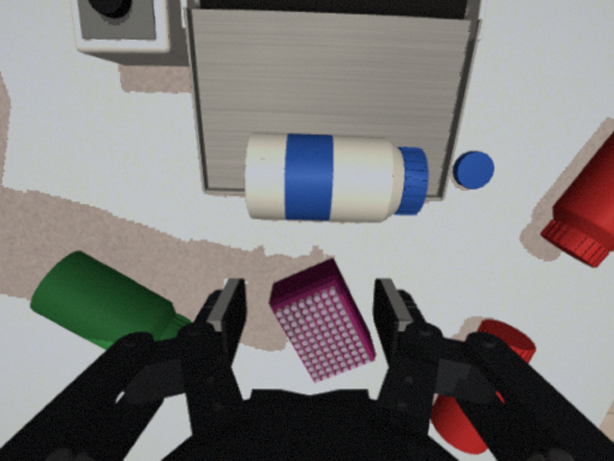

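View pics/s1.png

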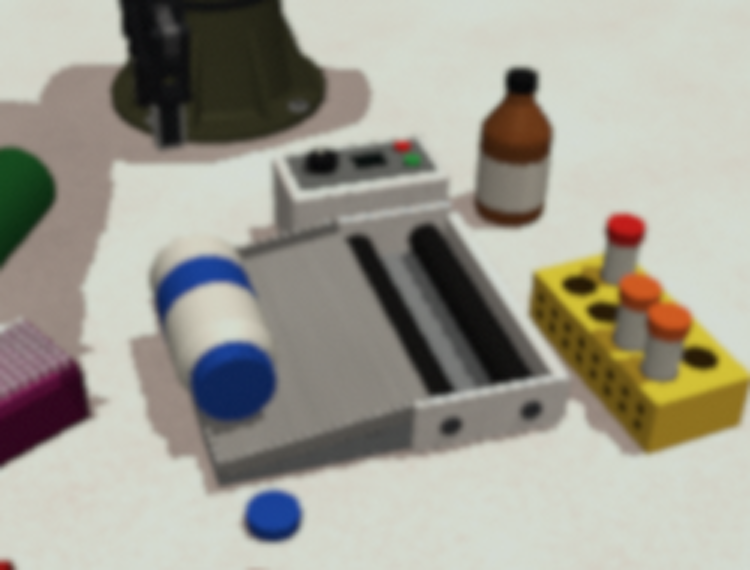

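Run:
```python
from st import *
from fit import cloud
c=cam("wrist");print(np.linalg.inv(c["extrinsics"])[:3].round(3))
f=lambda a,b,z:atz(c,a/1.2,b/1.2,z)
A=f(190,10,.0431);B=f(480,20,.0431);print("sheet top",A,B,np.degrees(np.arctan2(*(B-A)[1::-1])),(A+B)/2)
A=f(205,191,.03);B=f(443,198,.03);print("lip",A,B,np.degrees(np.arctan2(*(B-A)[1::-1])),(A+B)/2)
P=cloud(c);
Q=P[115:180,205:330].reshape(-1,3);Q=Q[np.isfinite(Q).all(1)];b=Q[(Q[:,2]>.075)&(Q[:,2]<.13)]
from scipy.optimize import least_squares
def g(t):
    a=t[1];d=np.array([np.cos(a),np.sin(a),0]);w=b-[.5,t[0],t[2]];w=w-np.outer(w@d,d)
    return np.linalg.norm(w,axis=1)-.04
s=least_squares(g,[-.07,.07,.062],loss="soft_l1",f_scale=.002);print("bottle y@.5",s.x,np.degrees(s.x[1]),np.median(abs(s.fun)),len(b))
print("base/shoulder/cap x",f(247,175,.065),f(398,180,.065),f(427,182,.065))
print("tipbox",f(270,298,.064),f(331,260,.064), f(376,355,.064))
```

```text
t 2.875 p [ 0.5011 -0.097   0.2309] yaw_y 6.5 z [ 0.    -0.005 -1.   ] F [ 0.65  0.61 -0.19] gap 0.698134788378019 q [-0.26  0.21  1.63 -0.    1.3  -0.37]
TCP in unit -0.1323 0.0142
[[ 0.994 -0.108 -0.034  0.491]
 [ 0.113  0.946  0.304 -0.02 ]
 [-0.    -0.306  0.952  0.373]]
sheet top [0.3756819  0.06342453 0.0431    ] [0.63319462 0.08567509 0.0431    ] 4.938414300802518 [0.50443826 0.07454981 0.0431    ]
lip [ 0.38950431 -0.10188013  0.03      ] [ 0.64207702 -0.08070049  0.03      ] 4.793358712265609 [ 0.51579066 -0.09129031  0.03      ]
bottle y@.5 [-0.07201169  0.07893448  0.06288431] 4.522612732094747 0.0004253791406863862 7852
base/shoulder/cap x [ 0.43889595 -0.07386258  0.065     ] [ 0.58016792 -0.06246594  0.065     ] [ 0.60791072 -0.06111805  0.065     ]
tipbox [ 0.47013674 -0.20149352  0.064     ] [ 0.52845402 -0.15083955  0.064     ] [ 0.59486847 -0.26117202  0.064     ]
```

Call:
step_arm(motion=[[0.7,-20,4,0,2],[0.7,-18,0,0,0],[0.7,0,0,0,0],[0.7,0,0,30,0],[0.7,0,0,30,0],[0.7,0,0,0,0]])

```text
clock: 3.68
ee_pos: [0.509, -0.135, 0.171]
orientation: [0.003, 0.678, 0.735, -0.001]
force: [-0.0, -0.3, -0.7]
finger_gap: 0.702
```

```bash
sed -i 's/94.0/94.5/' st.py
python3 - <<'E'
from st import *
print("togo",togo([.508,-.137,.043]))
E
```

```text
t 3.675 p [ 0.509 -0.135  0.171] yaw_y 4.62 z [ 0.002 -0.005 -1.   ] F [-0.03 -0.27 -0.74] gap 0.7020466078671936 q [-0.33  0.3   1.66 -0.    1.17 -0.41]
TCP in unit -0.1707 0.0104
togo [ -1.3  -1.4 128. ]
```

Call:
step_arm(motion=[[0.7,-1,-1,30,0],[0.7,0,0,30,0],[0.7,0,0,25,0],[0.7,0,0,15,0],[0.7,0,0,0,0]])

```text
clock: 4.3
ee_pos: [0.5118, -0.1372, 0.0752]
orientation: [0.007, 0.678, 0.735, 0.001]
force: [0.6, -1.3, -0.5]
finger_gap: 0.698
```

Run:
```python
from st import *
print("togo",togo([.508,-.137,.043]))
c=cam("wrist"); save(c,"w2.png",s=1.2);c=cam("scene"); save(c,"s2.png",crop=(150,80,400,270),s=3)
c=cam("top"); save(c,"t2.png",crop=(190,150,350,300),s=4)
```

```text
t 4.3 p [ 0.5118 -0.1372  0.0752] yaw_y 4.69 z [ 0.011 -0.008 -1.   ] F [ 0.63 -1.3  -0.47] gap 0.698484170691129 q [-0.33  0.44  1.73 -0.    0.96 -0.41]
TCP in unit -0.1731 0.0078
togo [ 0.8 -4.1 32.1]
```

View pics/w2.png

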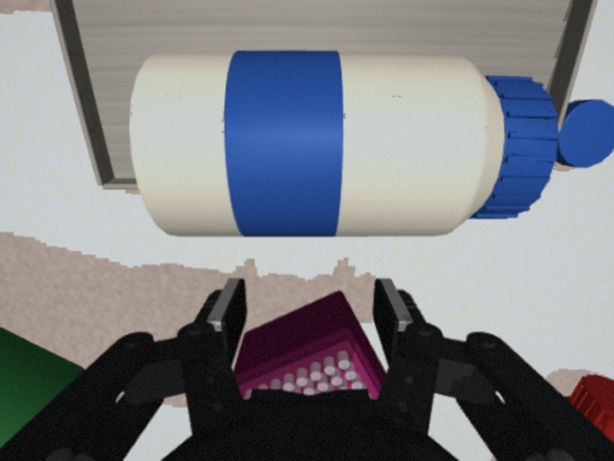

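View pics/s2.png

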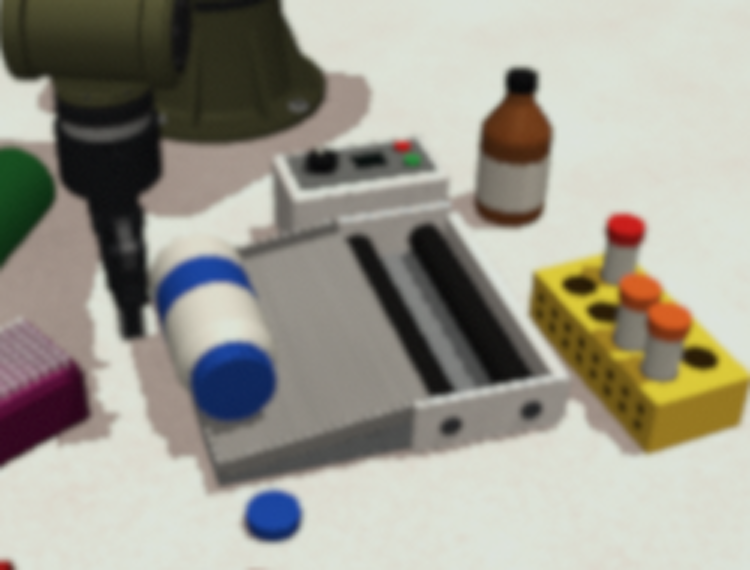

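Call:
step_arm(motion=[[0.7,0,-3,15,0],[0.7,0,-1,12,0],[0.7,0,0,5,0],[0.7,0,0,0,0]])

```text
clock: 4.95
ee_pos: [0.5087, -0.1381, 0.0428]
orientation: [0.008, 0.678, 0.735, 0.001]
force: [-0.0, 0.2, -0.3]
finger_gap: 0.697
```

Run:
```python
from st import *
print("togo",togo([.508,-.137,.043]))
c=cam("scene"); save(c,"s3.png",crop=(150,80,300,230),s=4)
c=cam("wrist"); save(c,"w3.png",s=1.2)
```

```text
t 4.95 p [ 0.5087 -0.1381  0.0428] yaw_y 4.68 z [ 0.014 -0.009 -1.   ] F [-0.02  0.24 -0.3 ] gap 0.6967669000864558 q [-0.33  0.48  1.76 -0.    0.89 -0.41]
TCP in unit -0.1738 0.0109
togo [ 1.2 -0.6 -0.2]
```

View pics/s3.png

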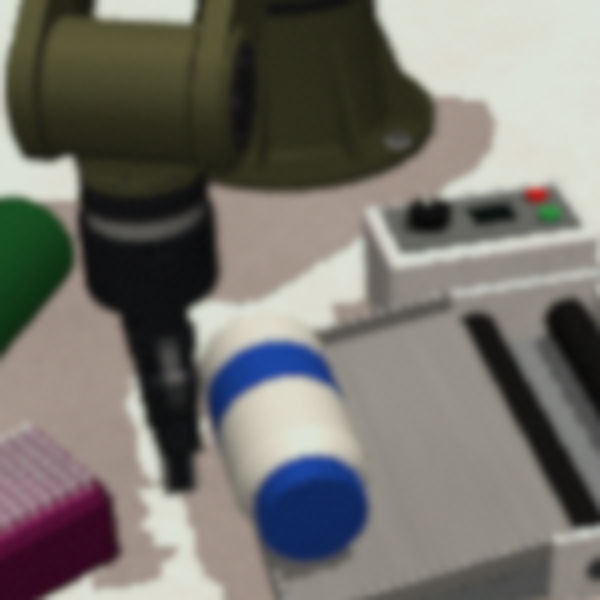

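View pics/w3.png

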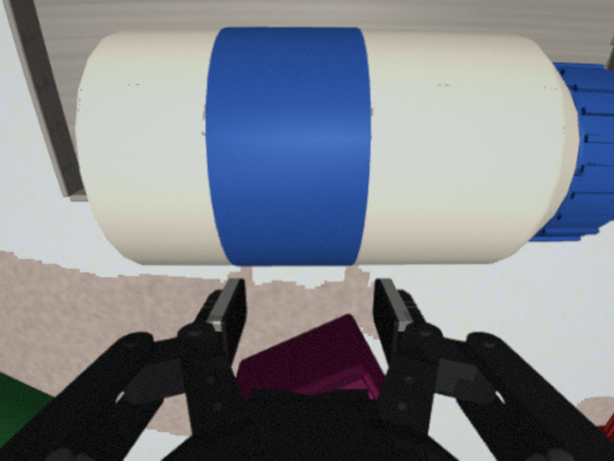

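Call:
step_arm(motion=[[0.7,3,0,0,0],[0.7,3,0,0,0],[0.7,2,0,0,0],[0.7,2,0,0,0],[0.7,2,0,0,0],[0.7,0,0,0,0]])

```text
clock: 5.8
ee_pos: [0.5084, -0.1253, 0.044]
orientation: [0.009, 0.677, 0.735, 0.002]
force: [0.4, 0.9, 0.8]
finger_gap: 0.699
```

Run:
```python
from st import *
c=cam("wrist"); save(c,"w4.png",s=1.2)
```

```text
t 5.8 p [ 0.5084 -0.1253  0.044 ] yaw_y 4.7 z [ 0.016 -0.009 -1.   ] F [0.41 0.9  0.78] gap 0.6993141120309148 q [-0.31  0.47  1.77 -0.01  0.88 -0.39]
TCP in unit -0.161 0.0103
```

View pics/w4.png

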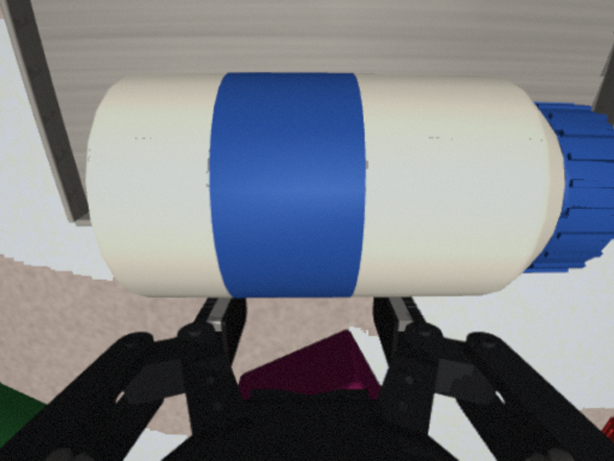

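Call:
step_arm(motion=[[0.7,2,0,0,0],[0.7,2,0,0,0],[0.7,2,0,-0.3,0],[0.7,2,0,-0.3,0],[0.7,3,0,-0.4,0],[0.7,3,0,-0.4,0],[0.7,3,0,-0.4,0],[0.7,3,0,-0.4,0]])

```text
clock: 6.85
ee_pos: [0.5078, -0.1056, 0.0473]
orientation: [0.011, 0.678, 0.735, 0.002]
force: [0.7, -3.4, 2.5]
finger_gap: 0.701
```

```bash
cat > look.py <<'E'
import sys
from st import *
from fit import cloud,least_squares
c=cam("wrist"); save(c,"w%s.png"%sys.argv[1],s=1.2)
P=cloud(c);Q=P[40:250,40:470].reshape(-1,3);Q=Q[np.isfinite(Q).all(1)]
e=Q[:,:2]-u;ex=e@ux;ey=e@uy
tx=d@ux
b=Q[(ex>tx)&(ex<tx+.11)&(ey>-.045)&(ey<.06)&(Q[:,2]>.02+(ex+.126)*.1405+.045)&(Q[:,2]<.14)]
b=b[::5]
def g(t):
    a=t[1];dd=np.array([np.cos(a),np.sin(a),0]);w=b-[.5,t[0],t[2]];w=w-np.outer(w@dd,dd)
    return np.linalg.norm(w,axis=1)-.04
p0=u+ux*(tx+.05)
s2=least_squares(g,[p0[1],.078,.075],loss="soft_l1",f_scale=.002)
A=np.array([.5,s2.x[0]]);k=(A-u)
print("bottle unit x %.1f z %.1f"%(k@ux*1e3,s2.x[2]*1e3),"axis deg",np.degrees(s2.x[1]).round(2),"res",np.median(abs(s2.fun)).round(5),len(b),"rel TCP",((k@ux-tx)*1e3).round(1))
E
python3 look.py 5
```

```text
t 6.85 p [ 0.5078 -0.1056  0.0473] yaw_y 4.64 z [ 0.02  -0.011 -1.   ] F [ 0.66 -3.36  2.51] gap 0.7005424904685206 q [-0.27  0.46  1.78 -0.01  0.88 -0.35]
TCP in unit -0.1413 0.0093
bottle unit x -90.2 z 65.3 axis deg 4.44 res 0.00035 11151 rel TCP 51.0
```

View pics/w5.png

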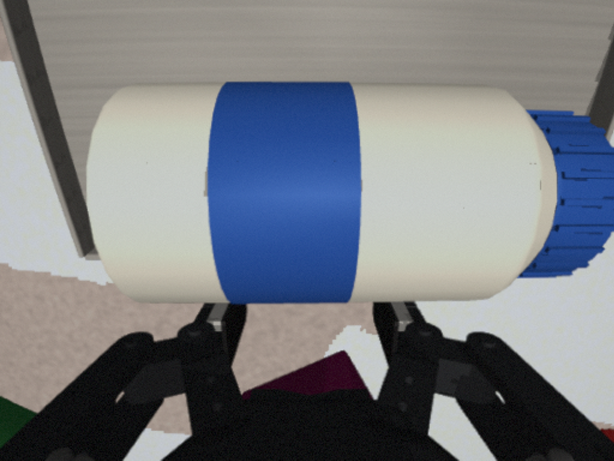

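Call:
step_arm(motion=[[0.7,3,0,-0.4,0],[0.7,3,0,-0.4,0],[0.7,3,0,-0.4,0],[0.7,3,0,-0.4,0],[0.7,3,0,-0.4,0],[0.7,3,0,-0.4,0],[0.7,3,0,-0.4,0],[0.7,3,0,-0.4,0],[0.7,3,0,-0.4,0],[0.7,3,0,-0.4,0],[0.7,3,0,-0.4,0],[0.7,3,0,-0.4,0],[0.7,3,0,-0.4,0],[0.7,3,0,-0.4,0],[0.7,3,0,-0.4,0]])

```text
clock: 8.78
ee_pos: [0.5036, -0.0571, 0.053]
orientation: [0.011, 0.678, 0.735, 0.002]
force: [0.6, -4.2, 2.3]
finger_gap: 0.697
```

```bash
python3 look.py 6
```

```text
t 8.775 p [ 0.5036 -0.0571  0.053 ] yaw_y 4.65 z [ 0.019 -0.011 -1.   ] F [ 0.58 -4.18  2.29] gap 0.697295627323407 q [-0.18  0.43  1.81 -0.01  0.88 -0.26]
TCP in unit -0.0926 0.0097
bottle unit x -41.6 z 72.1 axis deg 4.48 res 0.00036 11335 rel TCP 51.0
```

Call:
step_arm(motion=[[0.7,3,0,-0.4,0],[0.7,3,0,-0.4,0],[0.7,3,0,-0.4,0],[0.7,3,0,-0.4,0],[0.7,3,0,-0.4,0],[0.7,3,0,-0.4,0],[0.7,3,0,-0.4,0],[0.7,3,0,-0.4,0],[0.7,3,0,-0.4,0],[0.7,3,0,-0.4,0],[0.7,3,0,-0.4,0],[0.7,3,0,-0.4,0],[0.7,3,0,-0.4,0],[0.7,3,0,-0.4,0],[0.7,3,0,-0.4,0],[0.7,3,0,-0.4,0],[0.7,3,0,-0.4,0],[0.7,3,0,-0.4,0]])

```text
clock: 11.08
ee_pos: [0.4986, 0.0008, 0.0599]
orientation: [0.011, 0.678, 0.735, 0.002]
force: [1.3, -3.1, 1.8]
finger_gap: 0.7
```

```bash
python3 look.py 7
```

```text
t 11.075 p [0.4986 0.0008 0.0599] yaw_y 4.65 z [ 0.019 -0.011 -1.   ] F [ 1.27 -3.07  1.76] gap 0.700196274760308 q [-0.07  0.4   1.83 -0.01  0.89 -0.14]
TCP in unit -0.0345 0.0102
bottle unit x 16.5 z 80.3 axis deg 4.47 res 0.00036 11541 rel TCP 51.0
```

View pics/w7.png

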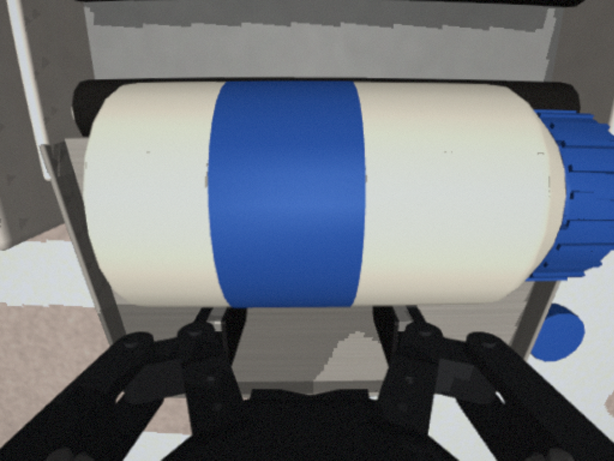

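Call:
step_arm(motion=[[0.7,3,0,-0.4,0],[0.7,3,0,-0.4,0],[0.7,3,0,-0.4,0],[0.7,3,0,-0.4,0],[0.7,3,0,-0.4,0],[0.7,2,0,-0.3,0],[0.7,2,0,-0.3,0],[0.7,2,0,-0.2,0],[0.7,1.5,0,-0.2,0],[0.7,1.5,0,0,0],[0.7,1.5,0,0,0]])

```text
clock: 12.5
ee_pos: [0.4957, 0.0288, 0.0622]
orientation: [0.01, 0.678, 0.735, 0.002]
force: [-0.0, 0.4, 0.4]
finger_gap: 0.697
```

```bash
python3 look.py 8
```

```text
t 12.5 p [0.4957 0.0288 0.0622] yaw_y 4.68 z [ 0.017 -0.01  -1.   ] F [-0.04  0.36  0.35] gap 0.6967996810261383 q [-0.01  0.39  1.84 -0.01  0.9  -0.08]
TCP in unit -0.0064 0.0108
bottle unit x 44.7 z 84.0 axis deg 4.43 res 0.00036 11746 rel TCP 51.1
```

Call:
step_arm(motion=[[0.7,1,0,0,0],[0.7,1,0,0,0],[0.7,1,0,0,0],[0.7,1,0,0,0],[0.7,1,0,0,0],[0.7,1,0,0,0]])

```text
clock: 13.3
ee_pos: [0.4949, 0.0354, 0.062]
orientation: [0.009, 0.678, 0.735, 0.002]
force: [-0.7, 0.1, 0.3]
finger_gap: 0.7
```

```bash
python3 look.py 9
```

```text
t 13.3 p [0.4949 0.0354 0.062 ] yaw_y 4.69 z [ 0.016 -0.01  -1.   ] F [-0.69  0.1   0.27] gap 0.6996120682344066 q [ 0.    0.39  1.84 -0.01  0.9  -0.07]
TCP in unit 0.0002 0.0111
bottle unit x 68.5 z 80.1 axis deg 4.52 res 0.00037 11645 rel TCP 68.3
```

View pics/w9.png

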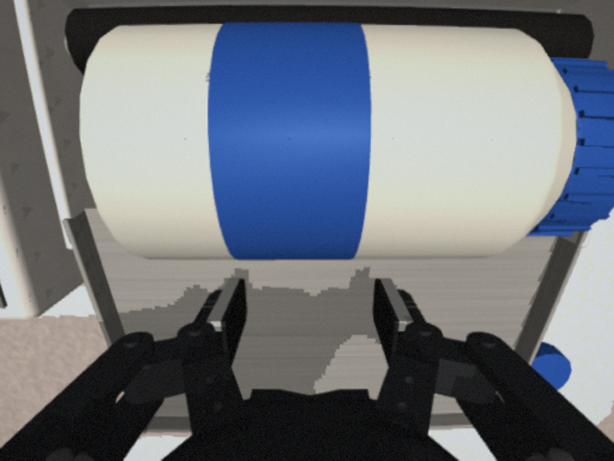

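Call:
step_arm(motion=[[0.7,1,0,0,0],[0.7,0,0,0,0],[0.7,0,0,0,0],[0.7,0,0,0,0]])

```text
clock: 13.85
ee_pos: [0.4948, 0.0365, 0.062]
orientation: [0.009, 0.678, 0.735, 0.002]
force: [0.2, -0.2, 0.1]
finger_gap: 0.702
```

```bash
python3 look.py 10; python3 look.py 11
```

```text
t 13.85 p [0.4948 0.0365 0.062 ] yaw_y 4.69 z [ 0.016 -0.01  -1.   ] F [ 0.2  -0.17  0.11] gap 0.7016388984379294 q [ 0.    0.39  1.84 -0.01  0.9  -0.07]
TCP in unit 0.0014 0.0112
bottle unit x 80.7 z 73.4 axis deg 4.58 res 0.00038 9259 rel TCP 79.3
t 13.9 p [0.4947 0.0365 0.0619] yaw_y 4.69 z [ 0.016 -0.01  -1.   ] F [-0.77  0.24 -0.43] gap 0.7051223656114844 q [ 0.    0.39  1.84 -0.01  0.9  -0.07]
TCP in unit 0.0014 0.0112
bottle unit x 80.7 z 73.4 axis deg 4.63 res 0.00039 9258 rel TCP 79.3
```

View pics/w11.png

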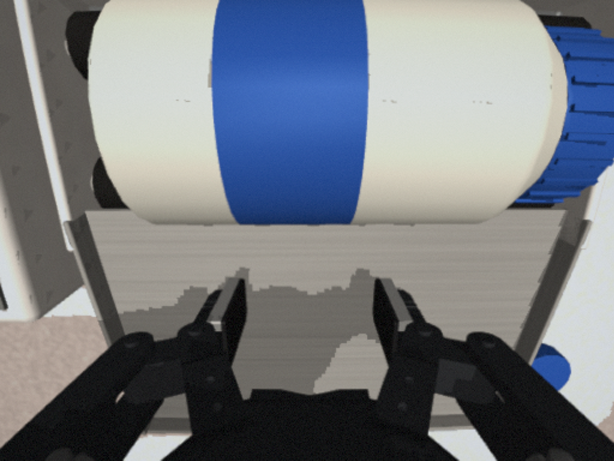

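The bottle is seated and still, with its axis at z = 73 mm. I'll withdraw the hand next.

Call:
step_arm(motion=[[0.7,-8,0,-5,0],[0.7,-10,0,-15,0],[0.7,-10,0,-30,0],[0.7,-10,0,-40,0],[0.7,-10,0,-40,0],[0.7,-30,0,-30,0],[0.7,-40,0,0,0],[0.7,0,0,0,0],[0.7,0,0,0,0]])

```text
clock: 15.08
ee_pos: [0.5012, -0.0876, 0.2374]
orientation: [0.013, 0.678, 0.735, 0.003]
force: [-0.8, -0.2, 0.5]
finger_gap: 0.703
```

Run:
```python
from st import *
c=cam("top"); save(c,"t12.png",s=1.5);c=cam("scene"); save(c,"s12.png",s=1.5)
```

```text
t 15.075 p [ 0.5012 -0.0876  0.2374] yaw_y 4.58 z [ 0.023 -0.012 -1.   ] F [-0.77 -0.2   0.52] gap 0.7032581368811359 q [-0.24  0.19  1.64 -0.01  1.28 -0.32]
TCP in unit -0.1229 0.0145
```

View pics/s12.png

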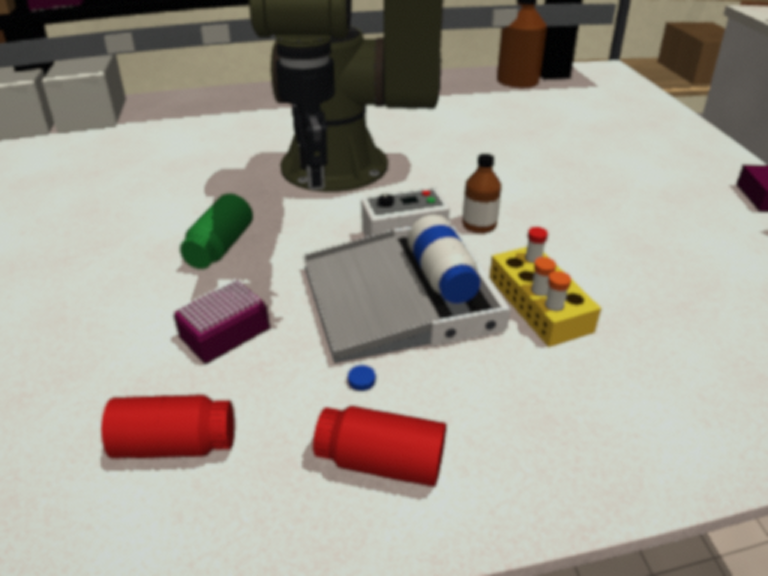

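View pics/t12.png

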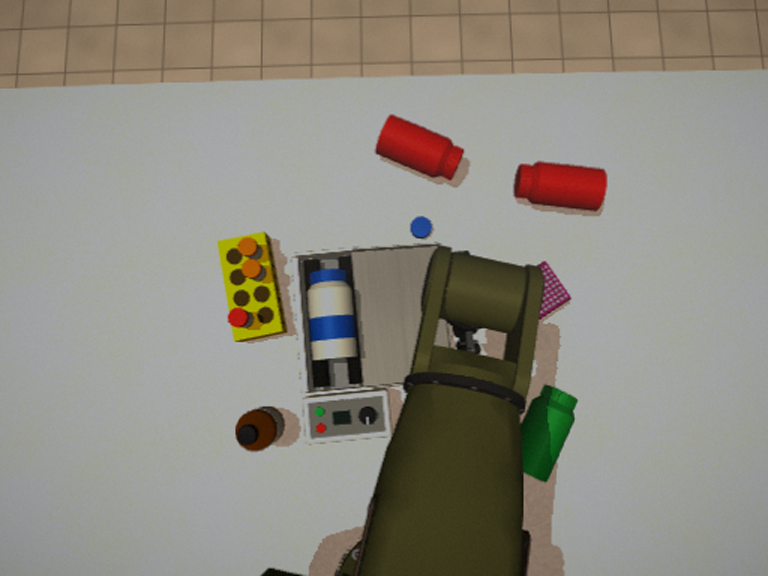

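Scene picture: the bottle lies on both rollers at about (445,258), the bystanders have not moved, and the hand is clear. I'm handing the job in.

```bash
python3 -c "
from plant import env
print(env.close_job(), env.get_state()['clock'])"
```

```text
the job is handed in; nothing more can be done
the job is handed in; nothing more can be done
```

The white bottle is loaded. It lies square and still on both rollers, and I handed the job in after about 15 s of the 48 s allowed. I pushed it slowly up the ramp with the flat outer sides of the half-open fingers. It stayed against the hand up to the front roller's crest, then dropped over by itself.

**Last checks:**
- **Seating:** the bottle's axis measured 73.4 mm above the bench, where the seat is at 74 mm. It measured x = 80.7 mm in the unit's frame against 78.5 mm, a 2 mm difference that is within the calibration error.
- **Squareness and stillness:** the axis was within about 0.1° of the rollers' direction, and two looks in a row gave the same position.
- **Force:** readings taken between moves never passed about 5 N at the wrist.
- **Bystanders:** none looked moved in the final pictures. The tip box was partly hidden in the top view but looked unmoved in the scene view. The hand was clear, touching nothing.

**Disagreed:** the tool tilted by about 1° during the moves. This had no visible effect on the push.

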